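Rewind the slide-label cassette until it goes slack, then rack it

ROBOT

A 6-joint arm with a two-finger parallel gripper is mounted at the origin on the work surface. World frame = base frame: x ahead of the robot, y to its left, z up, the work surface at z = 0. Lengths are in m, angles in rad, forces in N, time in s.
With the tool pointing down it reaches from about 0.25 to 0.725 m from the base axis. Payload 9.7 kg.
Tool frame: the origin (TCP) lies midway between the tips of the shut fingers; the grasp point (between the pads) lies 19 mm behind it (ctrl.grip_depth is the distance from the TCP to the grasp point, in m); z points along the fingers, y is the line along which they close (so a half turn about z gives the same grasp; the last joint's range is limited). The gripper opens to 85 mm and grips with 20 to 120 N. Pads are 22 mm wide; open, the fingers measure 114 mm over their backs; the gripper's body (76 mm by 85 mm) begins 54 mm behind the grasp point. The pads swing forward as they close: fully open they stand 13 mm farther back than shut.
Start: joints at [1.272, 0.087, 0.176, 1.66, 0, 1.571], TCP at [0.162, 0.526, 0.231] pointing down, gripper open.
Joint ranges: [-3.13, 3.13], [-0.85, 1.81], [-1.15, 1.24], [-2.2, 2.28], [-1.44, 1.52], [-3.14, 3.14]. Speed limits (rad/s): [2.22, 2.22, 2.57, 3.14, 3.14, 3.14].

INTERFACE

Orientations are given as a rotation vector (axis times angle).
In Python, from station import telemetry, imaging, ctrl gives the robot as it stands.
- The arm moves only by the tool move_arm, never from a script. Its argument "commands" is a list of rows, each a list of 6 numbers: the shift along the tool's x, y, z in mm, then the turn, a rotation vector about the tool's x, y, z in rad. In form: [[dx, dy, dz, rx, ry, rz], ...]. A call has 1 to 10 rows; each row shifts and turns the commanded pose from where the row before left it, along the tool's axes as they then stand; what a row does not reach is not made up. A row lasts 1/10 s, in which the tool goes at most 50 mm and 8.59 degrees, less where a joint would pass 70% of its speed; a pose out of reach is approached as far as the arm can. A call is refused whole if a number of a shift passes 50 or a number of a turn 0.15, either way. A call with a gripper value outside its range is refused whole. "gripper" is the opening, from -1 (shut) to 1 (fully open), set as the call begins (left out, the last holds). The fingers move at their own pace and stop on an object; the grip force is fixed at half the most. Time passes only in rows, so rows that do not move let the fingers close. It gives the time, the measured TCP pose, the force, the opening and the grip force at its end, in the units of the state.
- telemetry.state(): the state, without advancing time (a new reading comes with each control period).
- imaging.read_camera(name): name is "side" or "top"; returns the picture (384x512x3 uint8, blue, green, red); there is no depth.
- imaging.get_calibration(name): a dict with "intrinsics" (3x3 intrinsics, pixels), "k1" (the pictures are not rectified: a ray, as slopes to the right and down, at radius r is drawn at 1 + k1 r^2 times it, then the intrinsics apply), "R" (3x3) and "t" (3): a world point X has camera coordinates R X + t. Camera axes: x right, y down, z forward; pixel columns grow to the right and rows downward; lengths in m; the calibration is good to about 2 mm. A picture is of the moment at which its call begins. get_calibration takes no time and is no camera call.
- ctrl.job_done(): hands the job in; it is judged then, once.
The state is a dict: "clock": time; "joint_pos": joint angles; "qvel": joint speeds; "effort": joint torques, N m; "eef_pos": TCP position; "ee_rot": TCP orientation; "ft_force": force on the tool from outside, world axes, zero at the start; "wrist_torque": the same for the moment, N m; "gripper_width": opening from 0.0 (shut) to 1.0 (fully open); "grip_force": force on a finger pad.
Only numpy, scipy, OpenCV 4.12 (cv2) and the standard library are available. Lean on these libraries where they do the work, as an engineer would, in place of code of your own. Each camera call takes 0.05 s, during which the arm holds its last target. There are 200 camera calls.

TASK

Turn the crank of the white rewinder clockwise until the stiff pull suddenly drops away, and stop cranking right there: do not wind on into the end stop. Then lift the orange cassette straight out of the rewinder and set it down gently, upright and fully home, in the rack bay with the blue floor, and let go. Leave everything else on the bench where it is.

Things in the scene. Friction and masses are not known exactly. Their poses are not given: they have to be found in the camera images.
- rewinder: white bench-top cassette rewinder, fixed, 170 (x) x 290 (y) x 85 mm high, blue strips along its long sides; origin at the centre of its underside, z up. On its flat top (z = 85 mm): a hand crank with a vertical axle at x 0, y -75 mm, and a cassette in a nest at x 0, y +65 mm
- axle (a point): where the crank's vertical axle meets the rewinder's top, 85 mm above the bench; fixed. Winding clockwise (seen from above) takes a steady pull of about 9 N at the knob (0.4 to 0.5 N m) for an unknown amount between 0.55 and 2 turns (after up to 0.2 rad of play at the start); then the pull suddenly falls below 2 N and the crank runs free; about 3 rad (170 degrees) later it strikes a hard end stop
- nest (a point): centre of the floor of the cassette nest, 40 mm above the bench. Nest: slot open at the top, 30 mm wide (rewinder y), 89 mm long (x), 45 mm deep. An inner catch holds the cassette down until the winding has gone slack and lets go by itself at that point. Do not pull or force the cassette against rewinder or catch with more than 40 N
- crank: the crank: steel hub, 16 mm wide aluminium arm (its top 18 mm above the rewinder's top) and black knob; origin on the axle at the rewinder's top, z up, x axis along the arm to the knob, 50 mm away. It starts at any angle, winds clockwise seen from above, stays where it is left; do not turn it anticlockwise
- knob_mid (a point): middle of the crank's upright black knob, a 22 mm diameter, 43 mm tall cylinder whose axis stands 50 mm from the axle; the knob spans 107 to 150 mm above the bench, this point is at 128.5 mm. It spins freely on its pin, so a gripper that holds it need not turn with the crank
- end_stop: hard stop inside the rewinder, out of sight, that the crank strikes if it is wound on about half a turn past the slack point; origin on the axle at the bench, its direction tells nothing of use. It must not be struck
- cassette: orange label-tape cassette standing upright in the rewinder's nest, 84 (x) x 24 (y) x 85 mm (z), about 160 g, a groove low on one broad side and white hubs on both; origin at the centre of its underside, z up. It starts 40 mm above the bench, its top 40 mm above the rewinder's top; pinch it across the 24 mm
- rack: white and grey cassette rack, fixed to the bench, 235 (x) x 106 (y) x 38 mm high; floor 8 mm thick; three bays at x -75, 0 and +75 mm, each open at the top, 34 mm wide in x and 96 mm long in y, so that cassettes stand with their 84 mm side along the rack's y; origin at the centre of its underside, z up
- blue_pad: blue pad on the floor of the free bay (any of the three), 32 (rack x) x 94 (rack y) x 2 mm, fixed; origin at the centre of its underside, 8 mm above the bench; a cassette fully home stands on it, its underside 10 mm above the bench. Fixed to the rack, not turned relative to it. Keep the set-down force under 60 N; do not drop the cassette from more than a few mm
- cassette_green: green cassette of the same shape standing in one of the other bays; leave alone
- cassette_grey: light grey cassette of the same shape standing in the remaining bay; leave alone
- oil_bottle: small amber bottle, 36 mm wide, 75 mm tall, farther back on the bench; leave alone
- slide_box: yellow slide box, 90 x 35 x 32 mm, on the bench to the right; leave alone
- stain_jar: clear jar with a white lid, 60 mm wide, 70 mm tall, on the bench to the left of the rack; leave alone
Things that resemble listed ones, but are neither listed nor needed, are in the scene too. There is more than one size of the cassette; the job needs the largest.

How it is judged:
On the way:
1. the orange cassette is lifted clear of the rewinder's nest (its underside above the rewinder's top) (z of cassette in the frame of rewinder above 0.085 m), for 0.1 s.
At the end, for the whole second after the job is handed in: the orange cassette stands upright (within 0.12 rad) on the blue pad in its bay, centred within 12 mm, its underside less than 6 mm above the pad's underside, at rest, with both the cassette and the crank released (horizontal distance between cassette and blue_pad below 0.012 m and z of cassette in the frame of blue_pad below 0.006 m and angle between cassette's own z axis and vertical below 0.12 rad and angle between the x axis of cassette and the y axis of rack, either way round below 0.25 rad and linear speed of cassette below 0.02 m/s and contact force between the fingers and cassette below 0.1 N and contact force between the fingers and crank below 0.1 N); the robot touches nothing.
It fails at once if the crank is wound on into its end stop (more than 2 N) (contact force between crank and end_stop above 2 N).
It fails at once if the cassette is wrenched against the rewinder or its catch (more than 40 N) (contact force between cassette and rewinder above 40 N).
It fails at once if the cassette is rammed into the rack (more than 60 N) (contact force between cassette and blue_pad above 60 N or contact force between cassette and rack above 60 N).
It fails at once if the cassette is dropped (falls free, untouched by the fingers, from more than about 8 mm: faster than 0.4 m/s) (linear speed of cassette above 0.4 m/s and contact force between the fingers and cassette below 0.1 N).
It fails at once if another cassette or a bystander is moved by more than 20 mm (distance of any of cassette_green, cassette_grey, oil_bottle, slide_box, stain_jar from where it was at the start of the episode above 0.02 m).
It also fails if it takes over 72 s, if anything falls off the work surface, if the arm or the gripper's body presses on something with over 40 N, if the wrist force passes 120 N, or if a joint passes its speed limit or range.

## Working session

There is one attempt and no reset: what is moved stays moved. The work goes in short steps, Python scripts to look and compute and a tool call to move; the robot and the scene stay as the last step left them, time stands still between calls to the robot, and variables do not carry over. Pictures are saved under pics/ and viewed, at most 10 in all, crops included, and the job is handed in when it is done.

Besides the shell and the picture viewer there is one more tool, called after "Emit:" as name(argument=value, ...), one argument or row to a line, values as JSON. move_arm: Moves the arm, as the interface text tells. Its arguments: {"type":"object","properties":{"commands":{"type":"array"},"gripper":{"type":"number"}},"required":["commands"]}

```bash
ls; mkdir -p pics; python3 - <<'E'
from station import telemetry, imaging, ctrl
import cv2
for n in("top","side"):
    im=imaging.read_camera(n); cv2.imwrite(f"pics/{n}0.png",im); c=imaging.get_calibration(n); print(n,c)
s=telemetry.state(); print(s)
a=cv2.imread("pics/top0.png"); cv2.imwrite("pics/top0b.png",cv2.resize(a,(800,600),interpolation=cv2.INTER_CUBIC))
a=cv2.imread("pics/side0.png"); cv2.imwrite("pics/side0b.png",cv2.resize(a,(800,600),interpolation=cv2.INTER_CUBIC))
E
```

```text
pics
top {'intrinsics': array([[469.79943199,   0.        , 256.70092974],
       [  0.        , 469.79943199, 188.83356389],
       [  0.        ,   0.        ,   1.        ]]), 'k1': -0.1944265078912884, 'R': array([[-0.06593125, -0.99781116, -0.0050943 ],
       [-0.97750886,  0.06561304, -0.20042792],
       [ 0.20032347, -0.00823474, -0.97969521]]), 't': array([0.03937079, 0.53817726, 1.5980482 ])}
side {'intrinsics': array([[434.96592476,   0.        , 260.33798583],
       [  0.        , 434.96592476, 183.83506547],
       [  0.        ,   0.        ,   1.        ]]), 'k1': -0.0020684773729400577, 'R': array([[-0.99346103, -0.11318711,  0.01496214],
       [-0.07444572,  0.54284146, -0.83652913],
       [ 0.08656224, -0.83217295, -0.54771813]]), 't': array([0.52829374, 0.12728573, 1.16932563])}
{'clock': 0.1, 'joint_pos': array([1.27198113e+00, 8.73828552e-02, 1.75255247e-01, 1.65979243e+00,
       1.35433472e-05, 1.57079853e+00]), 'qvel': array([-0.00128866, -0.00215532,  0.00344936,  0.00187724,  0.0014532 ,
        0.00055168]), 'effort': array([-1.04890580e-03, -5.21564913e+01,  4.65649188e+01,  1.61197339e-02,
       -4.13028306e-05,  1.97892211e-05]), 'eef_pos': array([0.16185402, 0.52544743, 0.23068767]), 'ee_rot': array([-4.67609929e-01, -3.10641389e+00,  1.74219832e-03]), 'ft_force': array([ 0.5729247 , -0.50466432,  0.15728568]), 'wrist_torque': array([-0.01014902, -0.01893925, -0.00223778]), 'grip_force': 0.0, 'gripper_width': 1.0013948304572406}
```

View pics/top0b.png

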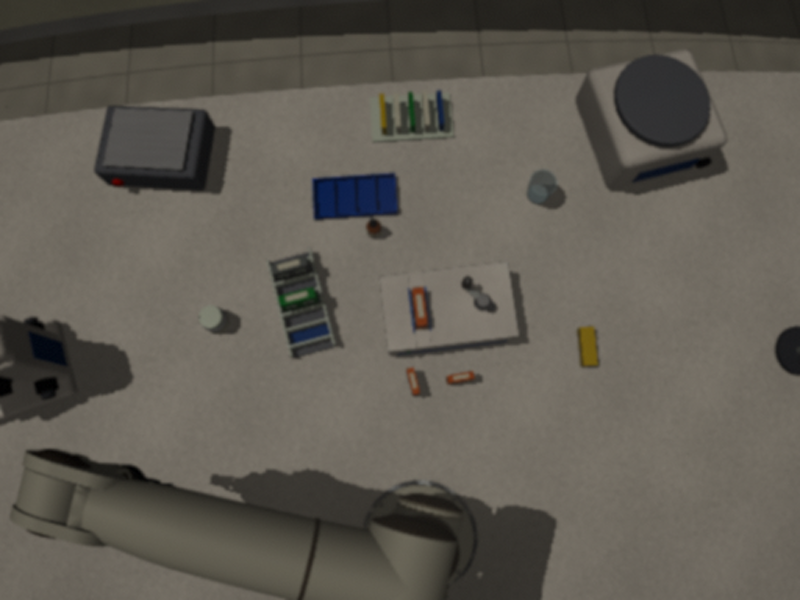

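View pics/side0b.png

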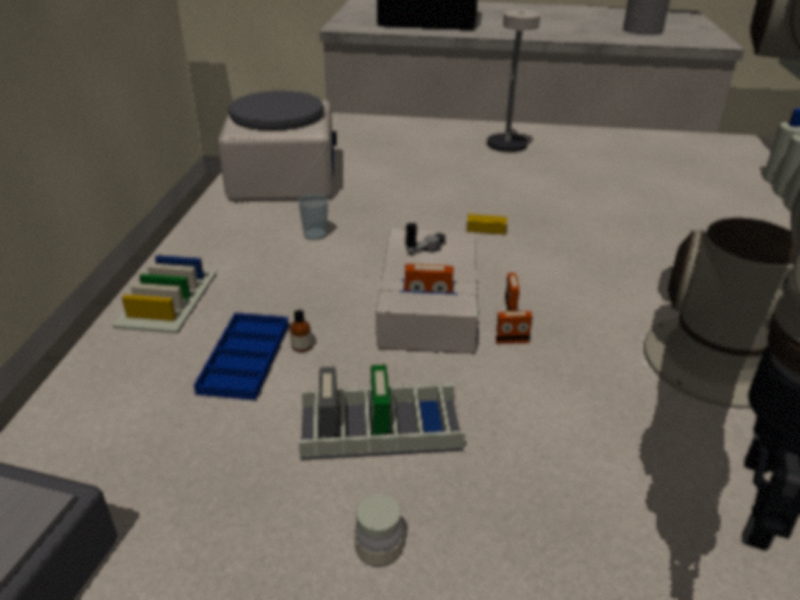

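The top view shows the rewinder at about (450,308), knob (468,283), hub (483,300), the orange cassette (420,308), and the rack at (302,305) with its blue bay at (309,333), all in the 800x600 view. I'll enlarge both.

```bash
python3 - <<'E'
import cv2
a=cv2.imread("pics/top0.png")[155:235,165:345]; cv2.imwrite("pics/tc.png",cv2.convertScaleAbs(cv2.resize(a,None,fx=4.4,fy=4.4,interpolation=cv2.INTER_CUBIC),alpha=1.5))
a=cv2.imread("pics/side0.png")[135:300,185:345]; cv2.imwrite("pics/sc.png",cv2.convertScaleAbs(cv2.resize(a,None,fx=3.6,fy=3.6,interpolation=cv2.INTER_CUBIC),alpha=1.3))
E
```

```text
(no output)
```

View pics/tc.png

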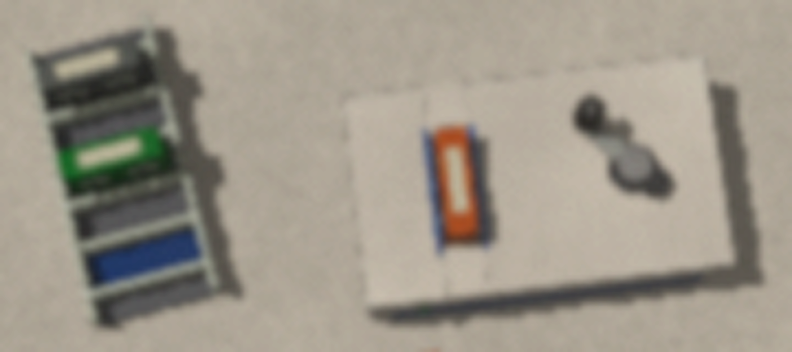

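View pics/sc.png

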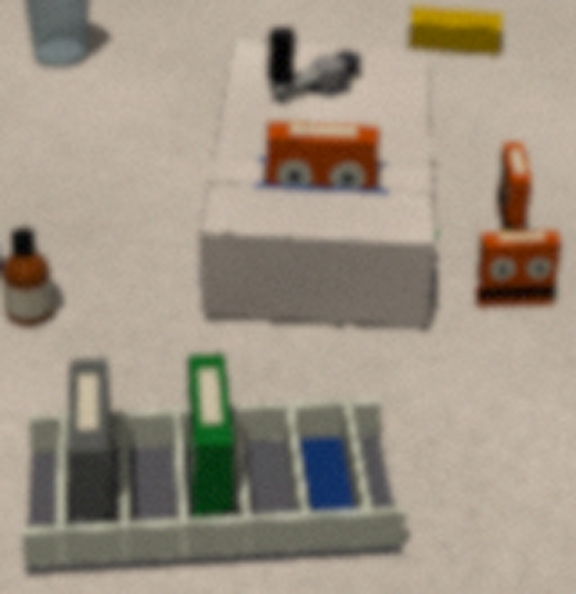

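```bash
cat > h.py <<'E'
import numpy as np, cv2
from station import imaging
from scipy.optimize import least_squares
C={n:imaging.get_calibration(n) for n in("top","side")}
def proj(n,X):
    c=C[n]; r,_=cv2.Rodrigues(c["R"])
    return cv2.projectPoints(np.atleast_2d(X).astype(float),r,c["t"],c["intrinsics"],np.array([c["k1"],0,0,0]))[0][:,0]
tc=lambda p:(np.array(p)+.5)/4.4-.5+[165,155]
sc=lambda p:(np.array(p)+.5)/3.6-.5+[185,135]
def place(q,L):
    L=np.array(L,float); c,s=np.cos(q[2]),np.sin(q[2])
    return np.c_[q[0]+c*L[:,0]-s*L[:,1],q[1]+s*L[:,0]+c*L[:,1],L[:,2]]
def fit(obs,x0):
    def f(q): return np.concatenate([(proj(n,place(q,L))-P).ravel() for n,P,L in obs])
    r=least_squares(f,x0,loss="soft_l1"); return r.x,f(r.x).reshape(-1,2)
E
python3 - <<'E'
from h import *
np.set_printoptions(precision=4,suppress=True)
R=[[.085,.145,.085],[.085,-.145,.085],[-.085,-.145,.085],[-.085,.145,.085]]
q,res=fit([("top",tc([(347,102),(702,60),(735,265),(368,305)]),R),("side",sc([(203,234),(238,40),(430,50),(437,242)]),R)],[.5,0,0]);print("rew",q,res.round(1).tolist())
K=[[.042,.012,.125],[.042,-.012,.125],[-.042,-.012,.125],[-.042,.012,.125]]
k,res=fit([("top",tc([(433,128),(470,126),(482,240),(443,243)]),K),("side",sc([(266,130),(378,134)]),[K[0],K[3]])],[.5,0,0]);print("cas",k,res.round(1).tolist(),"nest",place(q,[[0,.065,0]]))
A=[[.1175,.053,.038],[.1175,-.053,.038],[-.1175,-.053,.038],[-.1175,.053,.038]]
a,res=fit([("top",tc([(33,55),(150,30),(215,287),(100,325)]),A),("side",sc([(25,535),(30,405),(380,403),(405,517)]),A)],[.5,.2,0]);print("rack",a,res.round(1).tolist())
print("pad",place(a,[[-.075,0,.01]]))
B=[[.016,.047,.01],[.016,-.047,.01],[-.016,-.047,.01],[-.016,.047,.01]]
print("pad proj top crop",((proj("top",place([*place(a,[[-.075,0,0]])[0,:2],a[2]],B))-[165,155])*4.4).round())
print("pad proj side crop",((proj("side",place([*place(a,[[-.075,0,0]])[0,:2],a[2]],B))-[185,135])*3.6).round())
def pt(obs,x0):
    r=least_squares(lambda x:np.concatenate([(proj(n,[[x[0],x[1],z]])[0]-P) for n,P,z in obs]),x0);return r.x,r.fun
kn=pt([("top",tc((590,110)),.15),("side",sc((281,34)),.15),("side",sc((281,85)),.107)],[.6,0])
print("knob",kn);ax=place(q,[[0,-.075,.085]])[0];print("axle",ax,np.hypot(*(kn[0]-ax[:2])),np.arctan2(*(kn[0]-ax[:2])[::-1]))
print("axle crop",(proj("top",[[ax[0],ax[1],.103]])-[165,155])*4.4, (proj("side",[[ax[0],ax[1],.103]])-[185,135])*3.6)
E
```

```text
rew [ 0.5008 -0.0996  0.0483] [[-0.7, -0.8], [1.1, -0.6], [0.6, 0.7], [-0.1, 1.4], [-0.2, -0.5], [-0.5, 0.6], [0.1, 0.2], [0.3, 0.6]]
cas [ 0.4984 -0.0353  0.0151] [[1.3, 0.2], [-0.0, 0.1], [-0.6, -1.3], [1.2, -1.4], [0.3, 2.0], [0.5, 2.9]] nest [[ 0.4976 -0.0347  0.    ]]
rack [0.5442 0.2347 0.1926] [[-1.7, -1.5], [0.0, -3.2], [0.7, 0.8], [-2.3, -0.2], [-0.7, -0.7], [0.3, 2.6], [1.0, -0.9], [0.6, -0.8]]
pad [[0.4705 0.2204 0.01  ]]
pad proj top crop [[ 84. 256.]
 [195. 227.]
 [205. 264.]
 [ 93. 293.]]
pad proj side crop [[309. 543.]
 [295. 439.]
 [342. 437.]
 [360. 540.]]
knob (array([ 0.5423, -0.1367]), array([-0.1609, -0.0771,  0.1797,  0.4461, -0.0874, -0.6869]))
axle [ 0.5044 -0.1745  0.085 ] 0.053564226870062494 0.7844980723643392
axle crop [[635.1828 165.6975]] [[329.5754  66.1474]]
```

Emit:
move_arm(
  commands=[
    [-35,-33,0,0,0,0],
    [-35,-33,0,0,0,0],
    [-35,-33,0,0,0,0],
    [-35,-33,0,0,0,0],
    [-35,-33,0,0,0,0],
    [-35,-33,0,0,0,0],
    [-35,-33,0,0,0,0],
    [-35,-33,0,0,0,0],
    [-35,-33,0,0,0,0],
    [-35,-33,0,0,0,0],
  ],
  gripper=1,
)

```text
clock: 1.1
eef_pos: [0.3997, 0.1053, 0.2313]
ee_rot: [0.468, 3.106, 0.0]
ft_force: [0.2, 0.6, -0.0]
gripper_width: 0.993
grip_force: 0.0
```

```bash
cat > st.py <<'E'
from station import telemetry
import numpy as np, sys
from scipy.spatial.transform import Rotation as Ro
np.set_printoptions(precision=4,suppress=True)
s=telemetry.state(); R=Ro.from_rotvec(s["ee_rot"]).as_matrix()
print("t",s["clock"],"q",s["joint_pos"],"p",s["eef_pos"],"yawY",np.arctan2(R[1,1],R[0,1]),"F",s["ft_force"],"w",s["gripper_width"],s["grip_force"],"zaxis",R[:,2])
if len(sys.argv)>3:
    T=np.array([float(v) for v in sys.argv[1:4]]); print("tool shift mm",R.T@(T-s["eef_pos"])*1000)
E
python3 st.py .5405 -.139 .231
```

```text
t 1.1 q [ 0.2575 -0.237  -0.1283  1.6792  0.0001  0.5563] p [0.3997 0.1053 0.2313] yawY 1.2720081102843683 F [ 0.1976  0.6398 -0.01  ] w 0.9925434478683848 0.0 zaxis [ 0.0003  0.0002 -1.    ]
tool shift mm [-206.4707 -191.9981    0.255 ]
```

Emit:
move_arm(
  commands=[
    [-34.4,-32,0,0,0,0],
    [-34.4,-32,0,0,0,0],
    [-34.4,-32,0,0,0,0],
    [-34.4,-32,0,0,0,0],
    [-34.4,-32,0,0,0,0],
    [-34.4,-32,0,0,0,0],
    [0,0,0,0,0,-0.12],
    [0,0,0,0,0,-0.11],
    [0,0,0,0,0,-0.115],
    [0,0,0,0,0,0],
  ],
)

```text
clock: 2.1
eef_pos: [0.5399, -0.1372, 0.2308]
ee_rot: [0.075, -3.14, -0.0]
ft_force: [0.6, -0.4, 0.3]
gripper_width: 0.995
grip_force: 0.0
```

```bash
python3 st.py .5405 -.139 .112; python3 - <<'E'
from station import imaging
import cv2
a=imaging.read_camera("top");cv2.imwrite("pics/t1.png",a)
b=imaging.read_camera("side");cv2.imwrite("pics/s1.png",b)
f=lambda a:cv2.convertScaleAbs(cv2.resize(a,None,fx=4,fy=4,interpolation=cv2.INTER_CUBIC),alpha=1.4)
import numpy as np
cv2.imwrite("pics/v1.png",np.hstack([f(a[120:250,240:340]),f(b[70:200,220:320])]))
E
```

```text
t 2.1 q [-0.2488  0.1048  0.1942  1.6612 -0.     -0.2964] p [ 0.5399 -0.1372  0.2308] yawY 1.618354292170198 F [ 0.5551 -0.3691  0.3404] w 0.9954774710647016 0.0 zaxis [-0.0009  0.0002 -1.    ]
tool shift mm [ -0.6198  -1.8634 118.799 ]
```

View pics/v1.png

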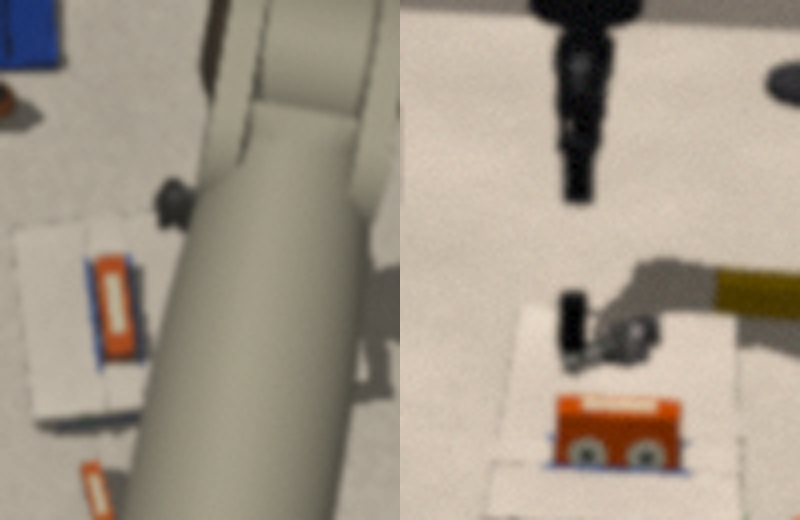

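The fingers sit in line over the knob: finger x is at about (577,200) in the side crop and the knob at (573,300). I'll go down and grip.

Emit:
move_arm(
  commands=[
    [0,-1.5,30,0,0,0],
    [0,0,30,0,0,0],
    [0,0,30,0,0,0],
    [0,0,20,0,0,0],
    [0,0,8,0,0,0],
  ],
)

```text
clock: 2.7
eef_pos: [0.539, -0.1381, 0.111]
ee_rot: [0.069, -3.138, -0.001]
ft_force: [-0.5, 0.2, 0.4]
gripper_width: 1.001
grip_force: 0.0
```

Emit:
move_arm(
  commands=[
    [0,0,0,0,0,0],
    [0,0,0,0,0,0],
    [0,0,0,0,0,0],
    [0,0,0,0,0,0],
    [0,0,0,0,0,0],
    [0,0,0,0,0,0],
    [0,0,0,0,0,0],
  ],
  gripper=-1,
)

```text
clock: 3.4
eef_pos: [0.5407, -0.1385, 0.1144]
ee_rot: [-0.073, 3.139, -0.0]
ft_force: [0.6, 1.1, 5.6]
gripper_width: 0.238
grip_force: 58.5
```

```bash
python3 st.py
```

```text
t 3.4 q [-0.251   0.0915 -0.0447  1.4327  0.0002 -0.2972] p [ 0.5407 -0.1385  0.1144] yawY 1.617022426604927 F [0.6239 1.1373 5.5965] w 0.23819307632036418 58.50551022682339 zaxis [ 0.0019 -0.0003 -1.    ]
```

```bash
cat > c.py <<'E'
import numpy as np
y=1.617; Y=np.array([np.cos(y),np.sin(y)]); X=np.array([-Y[1],Y[0]])
ph=.781-.125*np.arange(0,111); P=50*np.c_[np.cos(ph),np.sin(ph)]
T=np.round(np.c_[P@X,P@Y],1); D=np.diff(T,axis=0).round(1)
for k in range(11): print(k,ph[10*k].round(2),[[float(a),float(b),0,0,0,0] for a,b in D[10*k:10*k+10]])
E
python3 c.py
```

```text
0 0.78 [[-3.9, -4.9, 0, 0, 0, 0], [-3.2, -5.3, 0, 0, 0, 0], [-2.6, -5.7, 0, 0, 0, 0], [-1.8, -6.0, 0, 0, 0, 0], [-1.1, -6.1, 0, 0, 0, 0], [-0.3, -6.3, 0, 0, 0, 0], [0.5, -6.2, 0, 0, 0, 0], [1.2, -6.1, 0, 0, 0, 0], [2.1, -5.9, 0, 0, 0, 0], [2.7, -5.6, 0, 0, 0, 0]]
1 -0.47 [[3.4, -5.3, 0, 0, 0, 0], [4.0, -4.7, 0, 0, 0, 0], [4.6, -4.3, 0, 0, 0, 0], [5.1, -3.6, 0, 0, 0, 0], [5.5, -2.9, 0, 0, 0, 0], [5.9, -2.3, 0, 0, 0, 0], [6.0, -1.5, 0, 0, 0, 0], [6.2, -0.7, 0, 0, 0, 0], [6.3, 0.0, 0, 0, 0, 0], [6.2, 0.8, 0, 0, 0, 0]]
2 -1.72 [[6.0, 1.6, 0, 0, 0, 0], [5.8, 2.4, 0, 0, 0, 0], [5.5, 3.0, 0, 0, 0, 0], [5.0, 3.7, 0, 0, 0, 0], [4.5, 4.3, 0, 0, 0, 0], [4.0, 4.8, 0, 0, 0, 0], [3.3, 5.3, 0, 0, 0, 0], [2.7, 5.6, 0, 0, 0, 0], [1.9, 6.0, 0, 0, 0, 0], [1.2, 6.1, 0, 0, 0, 0]]
3 -2.97 [[0.4, 6.2, 0, 0, 0, 0], [-0.4, 6.3, 0, 0, 0, 0], [-1.1, 6.1, 0, 0, 0, 0], [-1.9, 5.9, 0, 0, 0, 0], [-2.7, 5.7, 0, 0, 0, 0], [-3.3, 5.3, 0, 0, 0, 0], [-4.0, 4.8, 0, 0, 0, 0], [-4.5, 4.3, 0, 0, 0, 0], [-5.0, 3.7, 0, 0, 0, 0], [-5.5, 3.1, 0, 0, 0, 0]]
4 -4.22 [[-5.8, 2.3, 0, 0, 0, 0], [-6.0, 1.6, 0, 0, 0, 0], [-6.2, 0.9, 0
[... 1055 characters left out ...]
6.0, 0, 0, 0, 0], [-2.4, 5.7, 0, 0, 0, 0], [-3.2, 5.4, 0, 0, 0, 0], [-3.8, 5.0, 0, 0, 0, 0], [-4.3, 4.4, 0, 0, 0, 0], [-4.9, 3.9, 0, 0, 0, 0], [-5.4, 3.2, 0, 0, 0, 0]]
9 -10.47 [[-5.7, 2.6, 0, 0, 0, 0], [-6.0, 1.8, 0, 0, 0, 0], [-6.1, 1.0, 0, 0, 0, 0], [-6.3, 0.3, 0, 0, 0, 0], [-6.2, -0.5, 0, 0, 0, 0], [-6.1, -1.3, 0, 0, 0, 0], [-5.9, -2.0, 0, 0, 0, 0], [-5.6, -2.8, 0, 0, 0, 0], [-5.2, -3.4, 0, 0, 0, 0], [-4.8, -4.1, 0, 0, 0, 0]]
10 -11.72 [[-4.2, -4.6, 0, 0, 0, 0], [-3.6, -5.1, 0, 0, 0, 0], [-2.9, -5.5, 0, 0, 0, 0], [-2.2, -5.9, 0, 0, 0, 0], [-1.5, -6.0, 0, 0, 0, 0], [-0.7, -6.2, 0, 0, 0, 0], [0.0, -6.3, 0, 0, 0, 0], [0.9, -6.2, 0, 0, 0, 0], [1.6, -6.0, 0, 0, 0, 0], [2.4, -5.8, 0, 0, 0, 0]]
```

Emit:
move_arm(
  commands=[
    [-3.9,-4.9,0,0,0,0],
    [-3.2,-5.3,0,0,0,0],
    [-2.6,-5.7,0,0,0,0],
    [-1.8,-6.0,0,0,0,0],
    [-1.1,-6.1,0,0,0,0],
  ],
)

```text
clock: 3.9
eef_pos: [0.5538, -0.1644, 0.1144]
ee_rot: [-0.075, 3.14, 0.005]
ft_force: [-5.2, 10.1, 10.1]
gripper_width: 0.24
grip_force: 59.2
```

Emit:
move_arm(
  commands=[
    [-0.3,-6.3,0,0,0,0],
    [0.5,-6.2,0,0,0,0],
    [1.2,-6.1,0,0,0,0],
    [2.1,-5.9,0,0,0,0],
    [2.7,-5.6,0,0,0,0],
  ],
)

```text
clock: 4.4
eef_pos: [0.5497, -0.1945, 0.1144]
ee_rot: [-0.075, 3.139, 0.006]
ft_force: [0.0, 12.4, 9.0]
gripper_width: 0.239
grip_force: 59.1
```

Emit:
move_arm(
  commands=[
    [3.4,-5.3,0,0,0,0],
    [4.0,-4.7,0,0,0,0],
    [4.6,-4.3,0,0,0,0],
    [5.1,-3.6,0,0,0,0],
    [5.5,-2.9,0,0,0,0],
    [5.9,-2.3,0,0,0,0],
    [6.0,-1.5,0,0,0,0],
    [6.2,-0.7,0,0,0,0],
    [6.3,0.0,0,0,0,0],
    [6.2,0.8,0,0,0,0],
  ],
)

```text
clock: 5.4
eef_pos: [0.4994, -0.2229, 0.1146]
ee_rot: [-0.074, 3.135, 0.0]
ft_force: [10.5, 3.0, 2.4]
gripper_width: 0.239
grip_force: 58.5
```

Emit:
move_arm(
  commands=[
    [6.0,1.6,0,0,0,0],
    [5.8,2.4,0,0,0,0],
    [5.5,3.0,0,0,0,0],
    [5.0,3.7,0,0,0,0],
    [4.5,4.3,0,0,0,0],
    [4.0,4.8,0,0,0,0],
    [3.3,5.3,0,0,0,0],
    [2.7,5.6,0,0,0,0],
    [1.9,6.0,0,0,0,0],
    [1.2,6.1,0,0,0,0],
  ],
)

```text
clock: 6.4
eef_pos: [0.4557, -0.1844, 0.1146]
ee_rot: [-0.07, 3.139, -0.009]
ft_force: [-0.8, -10.6, 5.0]
gripper_width: 0.238
grip_force: 59.1
```

Emit:
move_arm(
  commands=[
    [0.4,6.2,0,0,0,0],
    [-0.4,6.3,0,0,0,0],
    [-1.1,6.1,0,0,0,0],
    [-1.9,5.9,0,0,0,0],
    [-2.7,5.7,0,0,0,0],
    [-3.3,5.3,0,0,0,0],
    [-4.0,4.8,0,0,0,0],
    [-4.5,4.3,0,0,0,0],
    [-5.0,3.7,0,0,0,0],
    [-5.5,3.1,0,0,0,0],
  ],
)

```text
clock: 7.4
eef_pos: [0.4793, -0.1298, 0.1143]
ee_rot: [0.072, -3.138, 0.001]
ft_force: [-12.6, -0.1, 12.4]
gripper_width: 0.243
grip_force: 60.0
```

Emit:
move_arm(
  commands=[
    [-5.8,2.3,0,0,0,0],
    [-6.0,1.6,0,0,0,0],
    [-6.2,0.9,0,0,0,0],
    [-6.2,0.0,0,0,0,0],
    [-6.2,-0.7,0,0,0,0],
    [-6.1,-1.5,0,0,0,0],
    [-5.8,-2.2,0,0,0,0],
    [-5.6,-2.9,0,0,0,0],
    [-5.1,-3.7,0,0,0,0],
    [-4.6,-4.2,0,0,0,0],
  ],
)

```text
clock: 8.4
eef_pos: [0.5383, -0.1362, 0.1143]
ee_rot: [0.074, -3.14, -0.004]
ft_force: [-7.8, 7.7, 10.0]
gripper_width: 0.236
grip_force: 59.9
```

Still stiff (about 11 N tangential after one turn).

Emit:
move_arm(
  commands=[
    [-4.0,-4.7,0,0,0,0],
    [-3.4,-5.2,0,0,0,0],
    [-2.8,-5.7,0,0,0,0],
    [-2.0,-5.9,0,0,0,0],
    [-1.3,-6.1,0,0,0,0],
    [-0.5,-6.2,0,0,0,0],
    [0.3,-6.2,0,0,0,0],
    [1.0,-6.2,0,0,0,0],
    [1.9,-6.0,0,0,0,0],
    [2.5,-5.7,0,0,0,0],
  ],
)

```text
clock: 9.4
eef_pos: [0.5502, -0.1933, 0.1144]
ee_rot: [-0.075, 3.139, 0.005]
ft_force: [-1.8, 10.6, 7.8]
gripper_width: 0.235
grip_force: 59.7
```

Emit:
move_arm(
  commands=[
    [3.2,-5.3,0,0,0,0],
    [3.9,-4.9,0,0,0,0],
    [4.5,-4.4,0,0,0,0],
    [4.9,-3.8,0,0,0,0],
    [5.4,-3.1,0,0,0,0],
    [5.8,-2.5,0,0,0,0],
    [6.0,-1.7,0,0,0,0],
    [6.2,-0.9,0,0,0,0],
    [6.2,-0.2,0,0,0,0],
    [6.2,0.6,0,0,0,0],
  ],
)

```text
clock: 10.4
eef_pos: [0.4997, -0.223, 0.1145]
ee_rot: [-0.073, 3.138, 0.001]
ft_force: [1.2, 5.2, 2.9]
gripper_width: 0.238
grip_force: 59.3
```

Pull dropped to about 1 N here (10.5 N at the same place one turn earlier). I'll confirm with two small rows.

Emit:
move_arm(
  commands=[
    [6.1,1.4,0,0,0,0],
    [5.9,2.2,0,0,0,0],
  ],
)

```text
clock: 10.6
eef_pos: [0.4872, -0.2202, 0.1144]
ee_rot: [-0.073, 3.138, 0.0]
ft_force: [1.5, 2.6, 5.7]
gripper_width: 0.238
grip_force: 59.5
```

Emit:
move_arm(
  commands=[
    [0,0,0,0,0,0],
    [0,0,0,0,0,0],
    [0,0,0,0,0,0],
  ],
  gripper=-0.3,
)

```text
clock: 10.9
eef_pos: [0.4867, -0.2205, 0.113]
ee_rot: [0.072, -3.14, 0.0]
ft_force: [-0.4, 0.3, -0.5]
gripper_width: 0.35
grip_force: 0.0
```

Emit:
move_arm(
  commands=[
    [0,0,-15,0,0,0],
    [0,0,-30,0,0,0],
    [0,0,-30,0,0,0],
    [0,0,-30,0,0,0],
    [0,0,0,0,0,0],
  ],
)

```text
clock: 11.4
eef_pos: [0.488, -0.221, 0.2236]
ee_rot: [-0.072, 3.135, -0.005]
ft_force: [-0.2, 0.7, 0.4]
gripper_width: 0.349
grip_force: 0.0
```

```bash
python3 st.py .498 -.035 .215
```

```text
t 11.4 q [-0.4252  0.0428  0.1144  1.6358 -0.0001 -0.4714] p [ 0.488  -0.221   0.2236] yawY 1.6169442958737636 F [-0.2022  0.6599  0.4498] w 0.3489662918614432 0.0 zaxis [ 0.006  -0.0028 -1.    ]
tool shift mm [-18.5417 185.3844   8.0966]
```

Emit:
move_arm(
  commands=[
    [-4,40,0,0,0,0],
    [-4,40,0,0,0,0],
    [-4,40,0,0,0,0],
    [-4,40,0,0,0,0],
    [-2.5,25.5,0,0,0,0],
    [0,0,30,0,0,0],
    [0,0,30,0,0,0],
    [0,0,0,0,0,0],
  ],
  gripper=0.1,
)

```text
clock: 12.2
eef_pos: [0.4949, -0.0338, 0.1549]
ee_rot: [0.073, -3.135, -0.001]
ft_force: [0.1, 0.2, 0.5]
gripper_width: 0.548
grip_force: 0.0
```

```bash
python3 st.py .498 -.035 .094;  python3 - <<'E'
from station import imaging
import cv2, numpy as np
b=imaging.read_camera("side");cv2.imwrite("pics/s2.png",b)
cv2.imwrite("pics/v2.png",cv2.convertScaleAbs(cv2.resize(b[130:300,180:340],None,fx=3.5,fy=3.5,interpolation=cv2.INTER_CUBIC),alpha=1.4))
E
```

```text
t 12.2 q [-0.0682 -0.0512 -0.1117  1.5162 -0.0001 -0.115 ] p [ 0.4949 -0.0338  0.1549] yawY 1.6175626383469695 F [0.112  0.1504 0.4502] w 0.5477164411598835 0.0 zaxis [-0.0058  0.0003 -1.    ]
tool shift mm [-3.4336 -1.3578 60.9107]
```

View pics/v2.png

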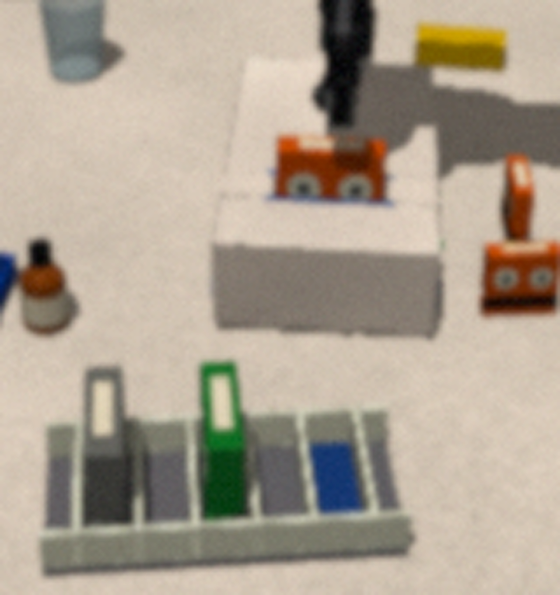

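The finger tip shows at (340,125) and the cassette's centre at (331,170), so a 3 mm +x correction agrees with my numbers. I'll lower and grip.

Emit:
move_arm(
  commands=[
    [-3.4,-1.2,20,0,0,0],
    [0,0,20,0,0,0],
    [0,0,15,0,0,0],
    [0,0,6,0,0,0],
    [0,0,0,0,0,0],
  ],
)

```text
clock: 12.75
eef_pos: [0.5, -0.0354, 0.0975]
ee_rot: [0.072, -3.14, -0.0]
ft_force: [0.1, -0.0, 0.5]
gripper_width: 0.548
grip_force: 0.0
```

Emit:
move_arm(
  commands=[
    [0,0,0,0,0,0],
    [0,0,0,0,0,0],
    [0,0,0,0,0,0],
    [0,0,0,0,0,0],
    [0,0,0,0,0,0],
  ],
  gripper=-1,
)

```text
clock: 13.25
eef_pos: [0.5006, -0.0352, 0.0985]
ee_rot: [-0.073, 3.139, -0.0]
ft_force: [-0.6, 0.5, 5.8]
gripper_width: 0.268
grip_force: 59.1
```

```bash
python3 st.py
```

```text
t 13.25 q [-0.0703 -0.0391 -0.2087  1.3994  0.0001 -0.1166] p [ 0.5006 -0.0352  0.0985] yawY 1.6170605784716003 F [-0.6359  0.5168  5.7511] w 0.2683413868273108 59.086503982543945 zaxis [ 0.0018 -0.0001 -1.    ]
```

Emit:
move_arm(
  commands=[
    [0,0,-2,0,0,0],
    [0,0,-4,0,0,0],
    [0,0,-6,0,0,0],
  ],
)

```text
clock: 13.55
eef_pos: [0.4998, -0.0353, 0.1093]
ee_rot: [0.073, -3.14, -0.0]
ft_force: [0.0, 0.7, -1.4]
gripper_width: 0.268
grip_force: 58.7
```

Emit:
move_arm(
  commands=[
    [0,0,-15,0,0,0],
    [0,0,-25,0,0,0],
    [0,0,-25,0,0,0],
    [0,0,-25,0,0,0],
    [0,0,-25,0,0,0],
    [0,0,0,0,0,0],
  ],
)

```text
clock: 14.15
eef_pos: [0.5012, -0.0353, 0.2288]
ee_rot: [-0.072, 3.135, -0.001]
ft_force: [-0.3, 0.6, -0.9]
gripper_width: 0.273
grip_force: 58.8
```

```bash
python3 st.py;  python3 - <<'E'
from station import imaging
import cv2, numpy as np
m=lambda n:np.mean([imaging.read_camera(n).astype(float) for _ in range(6)],0)
a=m("top");b=m("side")
cv2.imwrite("pics/ta.png",a);cv2.imwrite("pics/sa.png",b)
f=lambda a,k:cv2.convertScaleAbs(cv2.resize(a.astype(np.uint8),None,fx=k,fy=k,interpolation=cv2.INTER_CUBIC),alpha=1.5)
A=f(a[158:232,168:218],7);B=f(b[240:295,188:300],4)
c=np.zeros((518,350+448,3),np.uint8);c[:518,:350]=A;c[:220,350:]=B
# lower half: finger+cassette side view
D=f(b[100:182,200:320],3.6);c[222:222+D.shape[0],350:350+D.shape[1]]=D[:518-222]
cv2.imwrite("pics/v3.png",c)
E
```

```text
t 14.15 q [-0.0704 -0.0339  0.0477  1.6465  0.     -0.1166] p [ 0.5012 -0.0353  0.2288] yawY 1.617010379030786 F [-0.2687  0.6321 -0.9194] w 0.27275664911680303 58.77537667751312 zaxis [ 0.0059 -0.0004 -1.    ][ WARN:0@3.726] global loadsave.cpp:1063 imwrite_ Unsupported depth image for selected encoder is fallbacked to CV_8U.
```

View pics/v3.png

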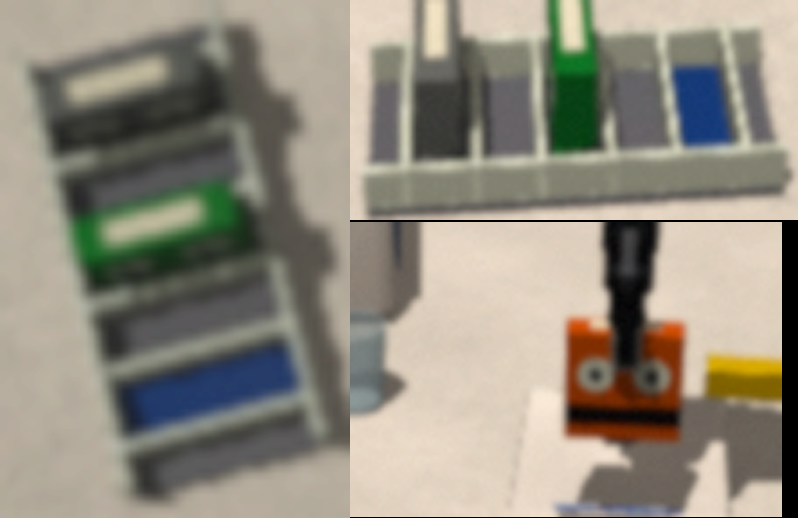

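```bash
cat > r.py <<'E'
from h import *
np.set_printoptions(precision=4,suppress=True)
t7=lambda p:(np.array(p)+.5)/7-.5+[168,158]
s4=lambda p:(np.array(p)+.5-[350,0])/4-.5+[188,240]
z=.038
A=[[.1175,.053,z],[-.1175,-.053,z]]
B=[[.1175,.053,z],[-.1175,.053,z],[.1175,-.053,z],[-.1175,-.053,z]]
D=[[-.056,.049,z],[-.056,-.049,z],[-.094,.049,z],[-.094,-.049,z]]
oT=("top",t7([(30,68),(328,435)]),A); oS=("side",s4([(365,172),(785,150),(370,48),(760,30)]),B)
dT=("top",t7([(110,370),(290,318),(128,450),(315,398)]),D); dS=("side",s4([(672,152),(660,32),(745,150),(727,30)]),D)
for nm,o in (("all",[oT,oS,dT,dS]),("div",[dT,dS]),("top",[oT,dT]),("side",[oS,dS])):
    a,res=fit(o,[.54,.23,.19]); print(nm,a,"pad",place(a,[[-.075,0,0]])[0,:2],res.round(1).tolist())
E
python3 r.py
```

```text
all [0.5456 0.2345 0.2   ] pad [0.4721 0.2196] [[-1.6, -1.9], [-0.0, 0.4], [-0.9, 0.1], [0.8, -0.1], [-0.1, -1.7], [0.2, -1.8], [-0.9, 0.5], [0.0, 0.8], [-1.0, -0.7], [-0.9, -0.4], [1.4, -0.4], [0.1, 0.0], [0.1, -0.8], [-0.9, -0.2]]
div [0.546  0.2331 0.185 ] pad [0.4723 0.2193] [[-0.8, 0.2], [0.2, 0.9], [-1.0, -0.9], [-0.9, -0.2], [1.0, -0.6], [0.4, -0.2], [-0.3, -0.8], [-0.7, -0.2]]
top [0.545 0.232 0.203] pad [0.4715 0.2169] [[-1.0, -1.7], [0.8, 0.4], [-0.2, 0.6], [0.8, 0.8], [-0.2, -0.5], [-0.1, -0.3]]
side [0.5458 0.2358 0.1954] pad [0.4722 0.2212] [[-1.2, 0.3], [0.7, 0.5], [-0.2, -1.5], [0.3, -1.3], [1.2, 0.1], [0.1, 0.4], [-0.1, -0.3], [-0.9, 0.2]]
```

Emit:
move_arm(
  commands=[
    [2,20,0,0,0,0],
    [2.5,40,0,0,0,0],
    [2.5,40,0,0,0,0],
    [2.5,40,0,0,0,0],
    [2.5,40,0,0,0,0],
    [2.5,40,0,0,0,0],
    [2.3,35,0,0,0,0],
    [0,0,0,0,0,0.1],
    [0,0,0,0,0,0.14],
    [0,0,0,0,0,0.14],
  ],
)

```text
clock: 15.75
eef_pos: [0.4713, 0.2191, 0.2241]
ee_rot: [-0.529, -3.096, 0.0]
ft_force: [0.1, 0.1, -1.4]
gripper_width: 0.27
grip_force: 59.2
```

Emit:
move_arm(
  commands=[
    [0,0,0,0,0,0.14],
    [0,0,0,0,0,0.14],
    [0,0,0,0,0,0.14],
    [0,0,0,0,0,0.14],
    [0,0,0,0,0,0.14],
    [0,0,0,0,0,0.14],
    [0,0,0,0,0,0.14],
    [0,0,0,0,0,0.06],
    [0,0,0,0,0,0],
    [0,0,0,0,0,0],
  ],
)

```text
clock: 16.75
eef_pos: [0.4715, 0.2187, 0.2242]
ee_rot: [-1.99, -2.431, 0.0]
ft_force: [-0.1, 0.7, -1.1]
gripper_width: 0.268
grip_force: 59.2
```

```bash
python3 st.py .472 .219 .13
```

```text
t 16.75 q [ 0.4343  0.0117  0.084   1.6432 -0.      1.8061] p [0.4715 0.2187 0.2242] yawY 0.19901461277668178 F [-0.1171  0.7088 -1.1141] w 0.26754961932428317 59.188116788864136 zaxis [-0.0001 -0.0001 -1.    ]
tool shift mm [ 0.2223  0.5944 94.2267]
```

Emit:
move_arm(
  commands=[
    [0,0,25,0,0,0],
    [0,0,25,0,0,0],
    [0,0,25,0,0,0],
    [0,0,20,0,0,0],
    [0,0,15,0,0,0],
    [0,0,5,0,0,0],
    [0,0,0,0,0,0],
  ],
)

```text
clock: 17.45
eef_pos: [0.4713, 0.2186, 0.1091]
ee_rot: [-1.991, -2.43, 0.001]
ft_force: [0.1, 0.3, -0.6]
gripper_width: 0.265
grip_force: 59.2
```

```bash
python3 st.py;  python3 - <<'E'
from station import imaging
from h import *
m=lambda n:np.mean([imaging.read_camera(n).astype(float) for _ in range(4)],0).astype(np.uint8)
a=m("top");b=m("side")
f=lambda a,k:cv2.convertScaleAbs(cv2.resize(a,None,fx=k,fy=k,interpolation=cv2.INTER_CUBIC),alpha=1.5)
A=f(a[165:235,160:220],6);B=f(b[215:295,230:300],6)
c=np.zeros((480,780,3),np.uint8);c[:420,:360]=A;c[:480,360:]=B
cv2.imwrite("pics/v4.png",c)
E
```

```text
t 17.45 q [ 0.4343  0.0034 -0.1464  1.4216  0.      1.8075] p [0.4713 0.2186 0.1091] yawY 0.1975883671065157 F [ 0.1348  0.3348 -0.6031] w 0.26507708120491075 59.17320370674133 zaxis [-0.0006 -0.0002 -1.    ]
```

View pics/v4.png

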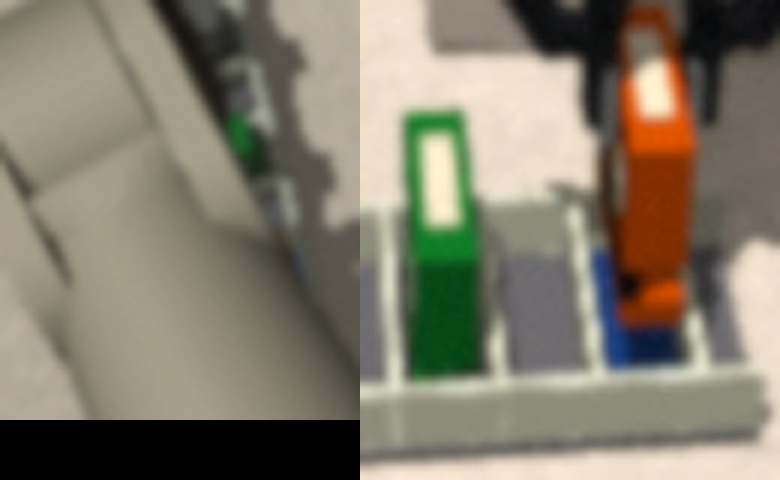

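```bash
python3 - <<'E'
from h import *
np.set_printoptions(precision=4,suppress=True)
s=lambda p:(np.array(p)+.5-[360,0])/6-.5+[230,215]
L=np.array([[.012,.042,.1355],[-.012,.042,.1355],[.012,.042,.0505],[-.012,.042,.0505]])
P=s([(625,155),(692,152),(620,323),(682,322)])
for dz in(0,-.002,.002):
    a,res=fit([("side",P,L+[0,0,dz])],[.47,.22,.2]);print(a,res.round(1).tolist())
def f(q): return (proj("side",place([q[0],q[1],.1975],L+[0,0,q[2]]))-P).ravel()
r=least_squares(f,[.47,.22,0]);print(r.x,r.fun)
D=[[-.056,.049,.038],[-.094,.049,.038],[-.056,-.049,.038]]
def g(q): return (proj("side",place([q[0],q[1],.195],D))-s([(600,375),(706,369),(577,207)])).ravel()
r=least_squares(g,[.54,.23]);print("pad side",place([*r.x,.195],[[-.075,0,0]]),r.fun)
E
```

```text
[0.4714 0.2145 0.1798] [[0.1, -0.6], [0.2, -0.5], [-0.3, 0.6], [0.1, 0.4]]
[0.4714 0.2123 0.1788] [[0.1, -0.6], [0.1, -0.4], [-0.3, 0.6], [0.1, 0.4]]
[0.4713 0.2167 0.181 ] [[0.1, -0.7], [0.2, -0.5], [-0.3, 0.7], [0.1, 0.4]]
[ 0.4732  0.1892 -0.0233] [ 0.2564 -0.0369 -0.073  -0.0137 -0.0979  0.1969 -0.0948 -0.1441]
pad side [[0.4709 0.2205 0.    ]] [ 0.2973  0.4311 -0.3557  0.5997  0.0635 -1.1898]
```

Emit:
move_arm(
  commands=[
    [2,0.6,0,0,0,0],
    [0,0,4,0,0,0],
    [0,0,4,0,0,0],
    [0,0,4,0,0,0],
    [0,0,4,0,0,0],
    [0,0,0,0,0,0],
  ],
)

```text
clock: 18.45
eef_pos: [0.4713, 0.2206, 0.0924]
ee_rot: [-1.992, -2.429, 0.002]
ft_force: [0.3, 0.4, -1.6]
gripper_width: 0.269
grip_force: 59.2
```

Emit:
move_arm(
  commands=[
    [0,0,4,0,0,0],
    [0,0,4,0,0,0],
    [0,0,4,0,0,0],
    [0,0,4,0,0,0],
    [0,0,2,0,0,0],
    [0,0,0,0,0,0],
  ],
)

```text
clock: 19.05
eef_pos: [0.4715, 0.2207, 0.0749]
ee_rot: [-1.992, -2.429, 0.001]
ft_force: [0.4, -0.3, -1.7]
gripper_width: 0.272
grip_force: 59.2
```

Emit:
move_arm(
  commands=[
    [0,0,2,0,0,0],
    [0,0,1,0,0,0],
    [0,0,1,0,0,0],
    [0,0,0.5,0,0,0],
    [0,0,0,0,0,0],
  ],
)

```text
clock: 19.55
eef_pos: [0.4717, 0.2208, 0.0707]
ee_rot: [-1.992, -2.429, 0.0]
ft_force: [-0.1, -0.4, -1.8]
gripper_width: 0.272
grip_force: 59.2
```

Emit:
move_arm(
  commands=[
    [0,0,1,0,0,0],
    [0,0,0,0,0,0],
  ],
)

```text
clock: 19.75
eef_pos: [0.4716, 0.2207, 0.0697]
ee_rot: [-1.992, -2.429, 0.0]
ft_force: [-0.1, -0.2, -2.2]
gripper_width: 0.269
grip_force: 59.2
```

Emit:
move_arm(
  commands=[
    [0,0,1,0,0,0],
    [0,0,0,0,0,0],
  ],
)

```text
clock: 19.95
eef_pos: [0.4717, 0.2208, 0.0687]
ee_rot: [1.992, 2.429, 0.0]
ft_force: [0.1, -0.9, -1.7]
gripper_width: 0.268
grip_force: 59.2
```

Emit:
move_arm(
  commands=[
    [0,0,0.7,0,0,0],
    [0,0,0,0,0,0],
  ],
)

```text
clock: 20.15
eef_pos: [0.4717, 0.2208, 0.0686]
ee_rot: [1.992, 2.429, 0.001]
ft_force: [-1.5, 0.4, 4.0]
gripper_width: 0.271
grip_force: 59.6
```

Emit:
move_arm(
  commands=[
    [0,0,0,0,0,0],
    [0,0,0,0,0,0],
    [0,0,0,0,0,0],
    [0,0,0,0,0,0],
  ],
  gripper=-0.05,
)

```text
clock: 20.55
eef_pos: [0.4717, 0.2207, 0.068]
ee_rot: [-1.992, -2.429, 0.0]
ft_force: [-0.0, 0.1, -0.4]
gripper_width: 0.476
grip_force: 0.0
```

Emit:
move_arm(
  commands=[
    [0,0,-5,0,0,0],
    [0,0,-20,0,0,0],
    [0,0,-40,0,0,0],
    [0,0,-40,0,0,0],
    [0,0,-40,0,0,0],
    [-45,0,0,0,0,0],
    [-45,0,0,0,0,0],
    [-45,0,0,0,0,0],
    [0,0,0,0,0,0],
  ],
)

```text
clock: 21.45
eef_pos: [0.4987, 0.0843, 0.2136]
ee_rot: [1.997, 2.424, -0.0]
ft_force: [0.4, 0.5, -0.5]
gripper_width: 0.47
grip_force: 0.0
```

```bash
python3 st.py;  python3 - <<'E'
from station import imaging
from h import *
a=imaging.read_camera("top");b=imaging.read_camera("side")
f=lambda a,k:cv2.convertScaleAbs(cv2.resize(a,None,fx=k,fy=k,interpolation=cv2.INTER_CUBIC),alpha=1.5)
A=f(a[165:235,160:220],6);B=f(b[215:295,230:300],6)
c=np.zeros((480,780,3),np.uint8);c[:420,:360]=A;c[:480,360:]=B
cv2.imwrite("pics/v5.png",c)
E
```

```text
t 21.45 q [ 0.1681 -0.0254  0.0265  1.622  -0.0011  1.5465] p [0.4987 0.0843 0.2136] yawY 0.1924014372050712 F [ 0.3764  0.4624 -0.4646] w 0.4704627610600608 0.0 zaxis [ 0.0008 -0.001  -1.    ]
```

View pics/v5.png

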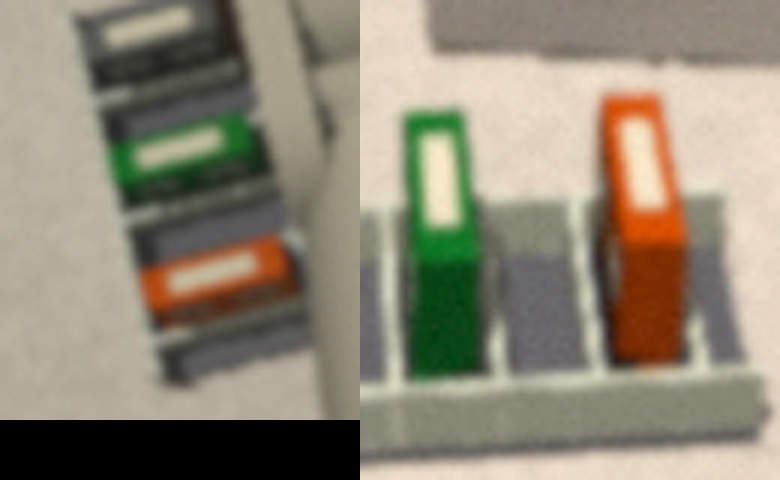

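```bash
python3 - <<'E'
from h import *
s=lambda p:(np.array(p)+.5-[360,0])/6-.5+[230,215]
t=lambda p:(np.array(p)+.5)/6-.5+[160,165]
K=[[.012,.042,.095],[-.012,.042,.095],[.012,-.042,.095],[-.012,-.042,.095]]
o=("side",s([(610,245),(686,238),(603,97),(658,95)]),K)
o2=("top",t([(142,268),(150,297),(277,238),(288,262)]),K)
for O in([o],[o2],[o,o2]):print(fit(O,[.47,.22,.2]))
E
```

```text
(array([0.47273228, 0.21844427, 0.16543548]), array([[ 0.90032659, -0.19723602],
       [-0.7166168 ,  0.69826171],
       [-0.63041697, -0.27689841],
       [ 0.49049609, -0.16551894]]))
(array([0.47585532, 0.21778422, 0.20196408]), array([[-0.63973358, -0.57644655],
       [-0.32290201,  1.29187502],
       [ 0.52189731, -1.96512311],
       [ 0.40681064,  0.72037616]]))
(array([0.47327129, 0.2181488 , 0.16822619]), array([[ 0.71979828, -0.30287469],
       [-0.90307359,  0.57170067],
       [-0.89827959, -0.36633464],
       [ 0.21774752, -0.27310265],
       [-0.6935952 , -0.25052162],
       [-0.60563908,  1.67719517],
       [ 0.65926332, -0.84858736],
       [ 0.31594117,  1.90105052]]))
```

The picture shows the orange cassette upright in its bay. Its top is at about (640,165), standing as high as the green one. It measures about (0.473, 0.218), against the pad at (0.472, 0.219), so I'm handing in.

```bash
python3 -c "
from station import ctrl
print(ctrl.job_done())"
```

```text
the job is handed in; nothing more can be done
None
```

I wound the crank to the slack point (about 1.4 turns), stopped within about 1.5 rad of it, clear of the end stop, and left the orange cassette upright and released on the blue pad, centred to within about 2 mm by camera; the job was handed in at about 22 s, with no verdict returned.

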